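# Clamp a wood test coupon at the marked setting

## Robot

A 6-joint arm with a two-finger parallel gripper is mounted at the origin on the work surface. World frame = base frame: x ahead of the robot, y to its left, z up, the work surface at z = 0. Lengths are in mm, angles in rad, forces in N, time in s.
With the tool pointing down it reaches from about 350 to 875 mm from the base axis. Payload 4.2 kg.
Tool frame: the origin (TCP) lies midway between the tips of the shut fingers; the grasp point (between the pads) lies 19 mm behind it (arm.tcp_to_grasp is the distance from the TCP to the grasp point, in mm); z points along the fingers, y is the line along which they close (so a half turn about z gives the same grasp; the last joint's range is limited). The gripper opens to 85 mm and grips with 20 to 120 N. Pads are 22 mm wide; open, the fingers measure 114 mm over their backs; the gripper's body (76 mm by 85 mm) begins 54 mm behind the grasp point. The pads swing forward as they close: fully open they stand 13 mm farther back than shut.
Start: joints at [-0.848, 0.385, 0.008, 0, -1.194, -0.259], TCP at [279.605, -558.946, 231.312] pointing down, gripper open.
Joint ranges: [-3.14, 3.14], [-1.21, 2.06], [-1.07, 1.41], [-3.16, 2.05], [-2.99, -0.16], [-3.1, 3.1]. Speed limits (rad/s): [2.79, 2.79, 3.14, 3.14, 3.14, 3.14].

## Interface

Orientations are given as a unit quaternion [x, y, z, w].
In Python, from bench import arm gives the robot as it stands.
- The arm moves only by the tool arm_command, never from a script. Its argument "rows" is a list of rows, each a list of 2 entries, a list of its own where there are three numbers: the shift along the tool's x, y, z as a fraction of full scale, then the turn, a rotation vector about the tool's x, y, z as a fraction of full scale. In form: [[[x, y, z], [wx, wy, wz]], ...]. A call has 1 to 5 rows; each row is the pose to reach, as a shift and turn from the pose commanded when the call began, along the tool's axes at that moment, turning the shorter way round; what a row does not reach only later rows make up. Full scale, the value 1, is 0.25 m for a shift and 180 degrees for a turn. A row lasts 1/10 s, in which the tool goes at most 50 mm and 8.59 degrees, less where a joint would pass 70% of its speed; a pose out of reach is approached as far as the arm can. A call with a number of a shift or a turn outside -1 to 1 is refused whole. A call with a gripper value outside its range is refused whole. "grip" is the opening, from 0 (shut) to 1 (fully open), set as the call begins (left out, the last holds). The fingers move at their own pace and stop on an object; the grip force is fixed at half the most. Time passes only in rows, so rows that repeat a pose let the fingers close. It gives the time, the measured TCP pose, the force, the opening and the grip force at its end, in the units of the state.
- arm.read_state(): the state, without advancing time (a new reading comes with each control period).
- arm.get_image(name): name is "scene" or "side" or "wrist"; returns (picture, depth): 480x640x3 uint8, blue, green, red; 480x640 float32, mm along the optical axis (not along the pixel's ray), 0 where there is no reading.
- arm.camera_info(name): a dict with "fx", "fy", "cx", "cy" (pixels), "extrinsics" (4x4, takes a point from camera to world coordinates). Camera axes: x right, y down, z forward; pixel columns grow to the right and rows downward; lengths in mm; the calibration is good to about 2 mm. A picture is of the moment at which its call begins: read the wrist's pose just before it. camera_info takes no time and is no camera call; for the wrist camera it gives the pose at the moment of the call.
- arm.job_done(): hands the job in; it is judged then, once.
Trained networks look in the newest picture that a camera, given by its name, has taken for a name from the list of things; names that differ only in an ending like _2 or _b are one class to them, and where a whole thing is asked for, a point or a joint stands for the part that bears it (a point fixed in the world has none). Each returns a list of dicts, best first, with "score" (0 to 1); they miss things now and then, are a little off and sometimes report something else, mostly with a low value. They report only what shows in the picture. A call takes as long as a camera call. They do not tell look-alikes from the thing itself.
- arm.spot_in(camera, query): "position" ([column, row] in pixels, amid what is visible of it).
The state is a dict: "clock": time; "joints": joint angles; "joint_vel": joint speeds; "joint_efforts": joint torques, N m; "position": TCP position; "ee_rot": TCP orientation; "contact_force": force on the tool from outside, world axes, zero at the start; "wrist_torque": the same for the moment, N m; "gripper_width": finger opening in mm; "grasp_force": force on a finger pad.
Only numpy, scipy, OpenCV 4.12 (cv2) and the standard library are available. Lean on these libraries where they do the work, as an engineer would, in place of code of your own. Each camera call takes 0.05 s, during which the arm holds its last target. There are 200 camera calls.

## Task

Slide the brown laminated-wood test coupon with the blue band lengthwise into the slot of the aluminium clamp fixture until it is fully home against the stop. Then turn the black clamp knob on top of the fixture clockwise until its yellow pointer lines up with the middle of the red mark on the dial, and let go. Leave the two other coupons and the loose tools and jar where they lie.

Things in the scene. Friction and masses are not known exactly. Their poses are not given: they have to be found in the camera images.
- coupon: The coupon to load: a flat bar of brown laminated wood, 120 (x, length) x 36 (y) x 14 (z) mm, about 60 g, with an 18 mm blue band round its middle. It lies flat on the table. Origin: centre of its underside. Either end may go in first.
- alu_coupon: Another coupon of the same size, bare aluminium, lying flat on the table; leave alone. Origin: centre of its underside, x along its length.
- black_coupon: Another coupon of the same size, black, lying flat on the table; leave alone. Origin: centre of its underside, x along its length.
- fixture: Clamp fixture bolted to the table: aluminium block 150 (x) x 90 (y) mm, top 62 mm above the table, on a dark base plate 190 x 130 x 12 mm. Origin: centre of its underside; x points from the slot's mouth (x = -75 mm) to the stop (x = -5 mm). The roof over the slot (48 to 62 mm high) has a 20 mm wide sight slit along its middle over the first 45 mm.
- slot_mouth (a point): Middle of the slot's mouth, on the slot floor; x points into the slot, z up. The slot is 70 mm deep, 39 mm wide, 18 mm high: floor 30 mm, ceiling 48 mm above the table. Its side walls flare to 49 mm over the first 12 mm. A coupon fully home leaves 50 mm of its length standing out of the mouth.
- slot_stop (a point): Middle of the stop at the inner end of the slot, on the slot floor.
- clamp_knob (a joint): Angle of the clamp knob (rad); grows as the knob is turned clockwise seen from above; range 0 to 3.6. It stays where it is left (friction about 0.06 N m).
- knob_grip (a point): On the knob's vertical axis, at grip height, 96.5 mm above the table, 20 mm from the fixture's origin along the fixture's +x. The knob is a black disc, radius 28 mm, top 73.5 mm above the table, with an upright grip bar on it: 50 mm long, 14 mm thick, top 103.5 mm above the table. The point's x axis runs along the bar towards the pointer.
- pointer_tip (a point): Outer tip of the knob's yellow pointer, 38 mm from the knob's axis, 69 mm above the table. A yellow line on top of the bar lies on the same side.
- red_mark (a point): Middle of the inner edge of the red mark (8 mm wide, 13 mm long) on the white dial plate (radius 52 mm) under the knob, 38 mm from the knob's axis, 65 mm above the table. The dial is fixed; its mark stands at another angle each time, 0.8 to 2.7 rad clockwise from the pointer at the start.
- jar: Small clear jar with a white cap, 48 mm across and 60 mm high; leave alone. Origin: centre of its underside.
- wrench: Steel wrench 180 mm long lying flat; leave alone. Origin: under its middle, x along it.
- driver: Red-handled screwdriver 200 mm long lying flat; leave alone. Origin: under its middle, x along it.
- caliper: Caliper 200 mm long lying flat; leave alone. Origin: under the middle of its beam, x along it.
Things that resemble listed ones, but are neither listed nor needed, are in the scene too. Of the things like the coupon, leave any that is purple; of the rest the smaller one is meant.

How it is judged:
By the outcome, as a careful person would: the job done as asked, in the order asked, and still so for the second after the job is handed in, with the robot touching nothing.
It also fails if it takes over 64 s, if anything falls off the work surface, if the arm or the gripper's body presses on something with over 40 N, if the wrist force passes 120 N, or if a joint passes its speed limit or range.

## Working session

There is one attempt and no reset: what is moved stays moved. The work goes in short steps, Python scripts to look and compute and a tool call to move; the robot and the scene stay as the last step left them, time stands still between calls to the robot, and variables do not carry over. Pictures are saved under pics/ and viewed, at most 10 in all, crops included, and the job is handed in when it is done.

Besides the shell and the picture viewer there is one more tool, called after ">>>" as a command line: name --argument value ..., lists and objects as JSON in quotes. arm_command: Moves the arm, as the interface text tells. Shift numbers are shares of 0.25 m and turn numbers shares of 180 degrees, none past 1 either way. Its arguments: {"type":"object","properties":{"rows":{"type":"array","items":{"type":"array"}},"grip":{"type":"number"}},"required":["rows"]}

```bash
ls; mkdir -p pics; cat > h.py <<'E'
import numpy as np, cv2
from bench import arm
def snap(c,name=None):
    info=arm.camera_info(c); im,d=arm.get_image(c)
    if name: cv2.imwrite('pics/'+name+'.png',im)
    return im,d,info
def ray(info,u,v):
    E=np.array(info['extrinsics']); r=E[:3,:3]@np.array([(u-info['cx'])/info['fx'],(v-info['cy'])/info['fy'],1.])
    return E[:3,3],r
def onz(info,u,v,z):
    o,r=ray(info,u,v); return o+r*(z-o[2])/r[2]
def cloud(info,d):
    v,u=np.mgrid[:d.shape[0],:d.shape[1]]
    p=np.stack([(u-info['cx'])/info['fx']*d,(v-info['cy'])/info['fy']*d,d],-1)
    E=np.array(info['extrinsics']); w=p@E[:3,:3].T+E[:3,3]; w[d<=0]=np.nan; return w
def proj(info,p):
    E=np.linalg.inv(np.array(info['extrinsics'])); q=E[:3,:3]@np.array(p)+E[:3,3]
    return np.array([q[0]/q[2]*info['fx']+info['cx'],q[1]/q[2]*info['fy']+info['cy']])
E
python3 - <<'E'
from h import *
print({k:np.round(v,3).tolist() for k,v in arm.read_state().items()})
for c in ['scene','side']:
    im,d,i=snap(c,c+'0'); w=cloud(i,d); print(c,np.round(i['extrinsics'],2).tolist(),i['fx'])
    for q in ['coupon','alu_coupon','black_coupon','fixture','slot_mouth','clamp_knob','pointer_tip','red_mark','jar']:
        for r in arm.spot_in(c,q)[:4]:
            u,v=map(int,r['position']); print(q,round(r['score'],2),u,v,np.round(w[v,u]))
E
```

```text
pics
{'clock': 0.0, 'joints': [-0.848, 0.386, 0.007, -0.001, -1.194, -0.259], 'joint_vel': [0.002, -0.0, 0.001, 0.001, -0.0, 0.001], 'joint_efforts': [0.002, -39.229, 18.84, 4.186, -0.005, -0.0], 'position': [279.353, -558.451, 230.241], 'ee_rot': [-0.23, 0.973, 0.001, -0.0], 'contact_force': [0.383, -0.603, -0.024], 'wrist_torque': [-0.031, -0.028, 0.048], 'grasp_force': 0.0, 'gripper_width': 85.21}
scene [[0.42, 0.66, -0.62, 1304.07], [0.91, -0.3, 0.29, -371.0], [-0.0, -0.69, -0.73, 985.42], [0.0, 0.0, 0.0, 1.0]] 449.3870774834604
coupon 0.96 168 303 [ 502. -451.   14.]
coupon 0.8 222 275 [ 470. -295.   15.]
coupon 0.79 168 249 [ 313. -411.   20.]
coupon 0.71 404 230 [568. 226.  64.]
alu_coupon 0.78 263 303 [ 607. -223.   16.]
black_coupon 0.75 277 254 [ 461. -129.   16.]
black_coupon 0.37 223 274 [ 469. -292.   16.]
black_coupon 0.26 403 220 [547. 233.  83.]
fixture 0.84 397 243 [603. 182.  62.]
clamp_knob 0.85 400 218 [539. 227.  86.]
pointer_tip 0.72 402 221 [547. 230.  79.]
pointer_tip 0.27 405 181 [339. 378.  24.]
red_mark 0.97 401 230 [565. 218.  64.]
jar 0.7 348 318 [759. -51.  45.]
side [[-0.86, -0.26, 0.45, -150.11], [-0.52, 0.42, -0.74, 1168.44], [-0.0, -0.87, -0.49, 862.53], [0.0, 0.0, 0.0, 1.0]] 539.2654410926834
coupon 0.95 441 233 [ 325. -414.   20.]
coupon 0.78 390 240 [ 455. -291.   14.]
coupon 0.73 399 219 [ 493. -452.   14.]
alu_coupon 0.51 344 238 [ 594. -230.   11.]
black_coupon 0.87 371 264 [ 442. -123.   12.]
black_coupon 0.4 336 216 [ 708. -378.    2.]
fixture 0.84 273 315 [513. 290.  54.]
clamp_knob 0.83 277 292 [531. 244.  91.]
clamp_knob 0.6 276 310 [511. 279.  63.]
pointer_tip 0.74 276 291 [537. 240.  89.]
red_mark 0.78 279 305 [517. 258.  64.]
red_mark 0.29 214 276 [808. 177.  12.]
```

View pics/scene0.png

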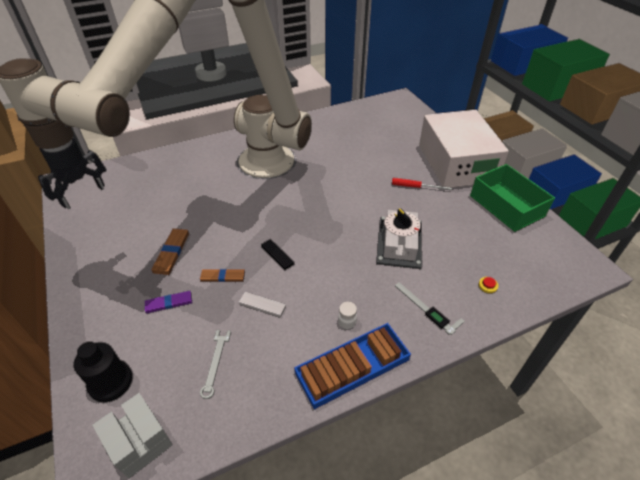

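View pics/side0.png

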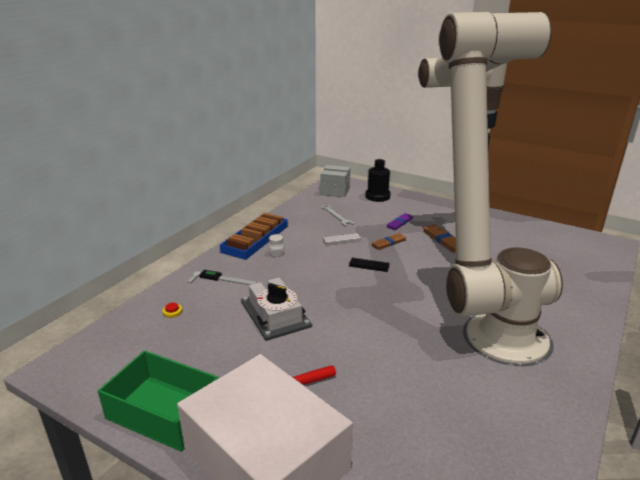

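The brown/blue candidates are at scene (222,275), smaller, and (170,250), larger. The purple one is at (168,303). The target is the smaller brown one, near (470,-293). The fixture is at scene (400,240), with its slit facing the camera. Next I refine both poses.

```bash
python3 - <<'E'
from h import *
from scipy.spatial.transform import Rotation as R
s=arm.read_state(); print(np.round(R.from_quat(s['ee_rot']).as_matrix(),2).tolist())
i=arm.camera_info('wrist'); print('wrist cam', np.round(i['extrinsics'],2).tolist(), i['fx'])
for c in ['scene','side']:
    im,d,i=snap(c); w=cloud(i,d)
    hsv=cv2.cvtColor(im,cv2.COLOR_BGR2HSV)
    for ctr in [(465,-292),(318,-412)]:
        m=(np.hypot(w[...,0]-ctr[0],w[...,1]-ctr[1])<90)&(hsv[...,1]>90)&(w[...,2]>8)&(w[...,2]<35)
        p=w[m]; p=p[p[:,2]>np.median(p[:,2])-4]
        print(c,len(p),np.median(p[:,2]),cv2.minAreaRect(p[:,:2].astype(np.float32)))
    m=(np.hypot(w[...,0]-560,w[...,1]-210)<140)&(w[...,2]>59)&(w[...,2]<67)
    print('block',m.sum(),cv2.minAreaRect(w[m][:,:2].astype(np.float32)))
    m=(np.hypot(w[...,0]-560,w[...,1]-210)<160)&(w[...,2]>9)&(w[...,2]<16)
    print('base',m.sum(),cv2.minAreaRect(w[m][:,:2].astype(np.float32)))
    m=(np.hypot(w[...,0]-545,w[...,1]-225)<60)&(w[...,2]>95)
    print('bar',m.sum(),np.nanmean(w[m],0))
    cv2.imwrite('pics/f_%s.png'%c, cv2.resize(im[190:275,350:450] if c=='scene' else im[270:345,230:320],None,fx=6,fy=6,interpolation=2))
a=cv2.imread('pics/f_scene.png');b=cv2.imread('pics/f_side.png')
cv2.imwrite('pics/f.png',cv2.resize(np.vstack([a,cv2.copyMakeBorder(b,0,0,0,a.shape[1]-b.shape[1],0)]),None,fx=.62,fy=.62))
E
```

```text
[[-0.89, -0.45, 0.0], [-0.45, 0.89, -0.0], [-0.0, -0.0, -1.0]]
wrist cam [[-0.45, 0.86, 0.26, 214.57], [0.89, 0.43, 0.13, -591.33], [-0.0, 0.29, -0.96, 374.71], [0.0, 0.0, 0.0, 1.0]] 420.12571989501413
scene 422 13.97808806378714 ((465.0224914550781, -293.87664794921875), (120.11044311523438, 41.18169403076172), 64.76471710205078)
scene 679 19.364963549781464 ((314.81866455078125, -405.34344482421875), (51.566925048828125, 165.20484924316406), 57.06474685668945)
block 776 ((557.5548095703125, 225.2254180908203), (99.84996795654297, 155.95616149902344), 57.0565185546875)
base 587 ((589.2373046875, 204.1995086669922), (128.59542846679688, 258.2236633300781), 56.943058013916016)
bar 82 [542.49454409 234.74175299 101.9216173 ]
side 201 12.857405672782988 ((461.8912658691406, -294.3353271484375), (120.50000762939453, 46.261898040771484), 64.13980865478516)
side 276 18.659507127404197 ((314.11944580078125, -406.183837890625), (53.12109375, 161.0887908935547), 53.50630569458008)
block 740 ((555.29833984375, 224.25479125976562), (101.96226501464844, 157.39059448242188), 58.94257354736328)
base 576 ((552.65234375, 224.32232666015625), (132.30201721191406, 190.79656982421875), 56.02108383178711)
bar 102 [535.66228974 236.61386115 100.48178383]
```

View pics/f.png

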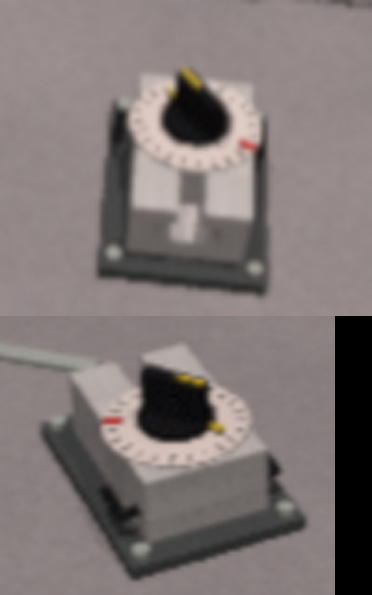

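```bash
cat >> h.py <<'E'
from scipy.spatial.transform import Rotation as R
def go(p,yaw,st=None):
    "fractions from current pose to TCP p, tool down with tool-y heading yaw (deg)"
    s=arm.read_state(); A=R.from_quat(s['ee_rot']); a=np.radians(yaw)
    y=np.array([np.cos(a),np.sin(a),0]); z=np.array([0,0,-1.]); x=np.cross(y,z)
    B=R.from_matrix(np.stack([x,y,z],1))
    sh=A.inv().apply(np.array(p)-s['position'])/250; t=(A.inv()*B).as_rotvec()/np.pi
    print('t',s['clock'],'pos',np.round(s['position'],1),'shift',np.round(sh,4),'turn',np.round(t,4))
E
python3 - <<'E'
from h import *
go([452,-318,180],154.5)
E
```

```text
t 1.1 pos [ 279.6 -558.9  231.3] shift [-1.0479  0.5534  0.2053] turn [ 0.      0.     -0.2107]
```

>>> arm_command --rows '[[[-1, 0.528, 0.2], [0, 0, -0.21]], [[-1, 0.528, 0.2], [0, 0, -0.21]], [[-1, 0.528, 0.2], [0, 0, -0.21]], [[-1, 0.528, 0.2], [0, 0, -0.21]], [[-1, 0.528, 0.2], [0, 0, -0.21]]]' --grip 0.7

```text
clock: 1.6
position: [423.8, -357.2, 187.8]
ee_rot: [-0.534, 0.845, -0.0, 0.0]
contact_force: [1.9, -0.3, 0.8]
gripper_width: 59.8
grasp_force: 0.0
```

>>> arm_command --rows '[[[0, 0, 0], [0, 0, 0]], [[0, 0, 0], [0, 0, 0]], [[0, 0, 0], [0, 0, 0]]]'

```text
clock: 1.9
position: [422.7, -359.4, 188.1]
ee_rot: [-0.532, 0.847, -0.0, 0.0]
contact_force: [-0.7, 0.6, -0.0]
gripper_width: 59.7
grasp_force: 0.0
```

```bash
python3 - <<'E'
from h import *
s=arm.read_state();print(s['joints'],s['gripper_width'])
im,d,i=snap('wrist','w1'); w=cloud(i,d); hsv=cv2.cvtColor(im,cv2.COLOR_BGR2HSV)
m=(np.hypot(w[...,0]-464,w[...,1]+293)<90)&(hsv[...,1]>90)&(w[...,2]>10)&(w[...,2]<20)
p=w[m];print(len(p),np.median(p[:,2]),cv2.minAreaRect(p[:,:2].astype(np.float32)))
go([452,-318,180],154.5)
E
```

```text
[-4.12279428e-01  3.01619679e-01 -2.31234550e-01  2.56194109e-04
 -1.03746196e+00 -3.59531564e-02] 59.74724677622374
5754 14.815317116129961 ((464.07904052734375, -295.38861083984375), (120.63108825683594, 36.25969696044922), 65.34197998046875)
t 1.95 pos [ 422.4 -359.7  188. ] shift [-0.2015 -0.0341  0.0322] turn [-0.0002 -0.     -0.0012]
```

View pics/w1.png

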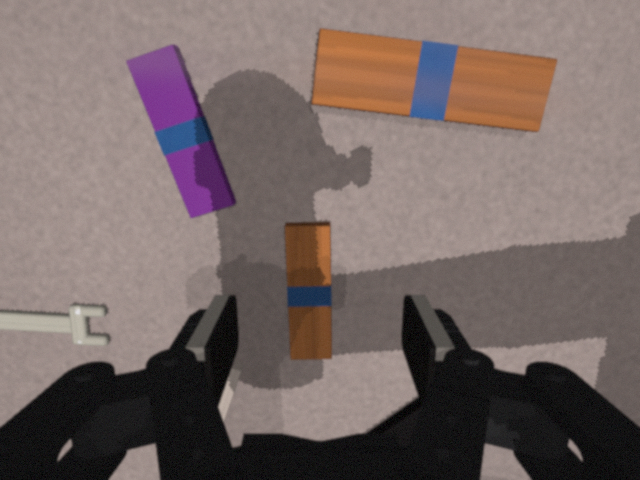

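The wrist view shows the target brown coupon between the fingers at (308,290). The larger one and the purple one are well clear. Moving down to it.

```bash
python3 - <<'E'
from h import *
go([452.4,-320.8,30],155.3)
E
```

```text
t 1.95 pos [ 422.4 -359.7  188. ] shift [-0.1921 -0.0401  0.6322] turn [-0.0002 -0.     -0.0057]
```

>>> arm_command --rows '[[[-0.192, -0.04, 0.2], [0, 0, -0.0055]], [[-0.192, -0.04, 0.4], [0, 0, -0.0055]], [[-0.192, -0.04, 0.6], [0, 0, -0.0055]], [[-0.192, -0.04, 0.632], [0, 0, -0.0055]], [[-0.192, -0.04, 0.632], [0, 0, -0.0055]]]'

```text
clock: 2.45
position: [449.4, -319.9, 26.2]
ee_rot: [-0.539, 0.842, 0.003, -0.002]
contact_force: [0.4, 0.4, 0.3]
gripper_width: 59.5
grasp_force: 0.0
```

>>> arm_command --rows '[[[0, 0, 0.06], [0, 0, 0]], [[0, 0, 0.1], [0, 0, 0]], [[0, 0, 0.12], [0, 0, 0]], [[0, 0, 0.12], [0, 0, 0]]]'

```text
clock: 2.85
position: [452.6, -320.3, 0.1]
ee_rot: [-0.54, 0.842, -0.0, 0.0]
contact_force: [0.1, -0.0, 0.6]
gripper_width: 59.9
grasp_force: 0.0
```

```bash
python3 - <<'E'
from h import *
go([452.4,-320.8,0],155.3)
E
```

```text
t 2.85 pos [ 4.526e+02 -3.203e+02  1.000e-01] shift [ 0.0021 -0.0001  0.0004] turn [-0.0001 -0.      0.0001]
```

Close, then lift a little.

>>> arm_command --rows '[[[0, 0, 0], [0, 0, 0]], [[0, 0, 0], [0, 0, 0]], [[0, 0, 0], [0, 0, 0]], [[0, 0, 0], [0, 0, 0]], [[0, 0, 0], [0, 0, 0]]]' --grip 0

```text
clock: 3.35
position: [453.5, -320.2, 1.0]
ee_rot: [-0.54, 0.842, -0.001, 0.0]
contact_force: [-0.9, -0.2, 6.4]
gripper_width: 34.4
grasp_force: 61.7
```

>>> arm_command --rows '[[[0, 0, -0.1], [0, 0, 0]], [[0, 0, -0.3], [0, 0, 0]], [[0, 0, -0.5], [0, 0, 0]], [[0, 0, -0.56], [0, 0, 0]], [[0, 0, -0.56], [0, 0, 0]]]'

```text
clock: 3.85
position: [454.2, -320.3, 143.0]
ee_rot: [-0.54, 0.842, -0.003, 0.002]
contact_force: [0.7, 0.0, -0.8]
gripper_width: 34.2
grasp_force: 61.0
```

```bash
python3 - <<'E'
from h import *
im,d,i=snap('wrist','w2'); s=arm.read_state();print(s['gripper_width'],s['grasp_force'],s['position'])
# fixture insertion frame
go([640,168,140],236)
E
```

```text
34.554112815158916 60.97844839096069 [ 452.79379241 -319.61251073  140.52357846]
t 3.9 pos [ 452.8 -319.6  140.5] shift [-2.085   0.1333  0.0036] turn [-7.000e-04 -2.000e-04 -4.481e-01]
```

View pics/w2.png

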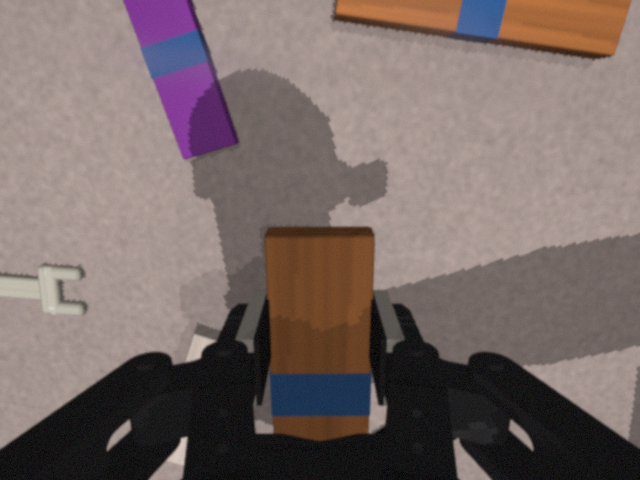

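The coupon is held square, with its band at row 395 and its outer end at row 230. Next I carry it high over the fixture for a close look at the fixture.

>>> arm_command --rows '[[[-0.2, 0.06, -0.14], [0, 0, -0.045]], [[-0.4, 0.12, -0.28], [0, 0, -0.09]], [[-0.6, 0.18, -0.28], [0, 0, -0.135]], [[-0.8, 0.24, -0.28], [0, 0, -0.18]], [[-1, 0.3, -0.28], [0, 0, -0.22]]]'

```text
clock: 4.4
position: [483.7, -88.1, 207.5]
ee_rot: [0.795, -0.607, -0.001, 0.001]
contact_force: [0.8, -1.1, -1.2]
gripper_width: 34.3
grasp_force: 60.8
```

```bash
python3 - <<'E'
from h import *
go([530,241,210],236)
E
```

```text
t 4.4 pos [483.7 -88.1 207.5] shift [-1.2216 -0.5246 -0.0103] turn [ 0.0008  0.0007 -0.2265]
```

>>> arm_command --rows '[[[-0.18, -0.08, 0], [0, 0, -0.045]], [[-0.36, -0.16, 0], [0, 0, -0.09]], [[-0.54, -0.24, 0], [0, 0, -0.135]], [[-0.72, -0.32, 0], [0, 0, -0.18]], [[-0.9, -0.4, 0], [0, 0, -0.22]]]'

```text
clock: 4.9
position: [521.9, 154.8, 206.5]
ee_rot: [0.953, -0.302, -0.002, 0.002]
contact_force: [2.2, -0.4, -0.5]
gripper_width: 34.6
grasp_force: 60.8
```

>>> arm_command --rows '[[[0, 0, 0], [0, 0, 0]], [[0, 0, 0], [0, 0, 0]]]'

```text
clock: 5.1
position: [522.0, 153.9, 206.3]
ee_rot: [0.953, -0.304, -0.002, 0.002]
contact_force: [-0.3, -0.8, -0.7]
gripper_width: 34.3
grasp_force: 60.9
```

```bash
python3 - <<'E'
from h import *
go([530,241,210],236)
E
```

```text
t 5.1 pos [522.  153.9 206.3] shift [-0.1754 -0.3026 -0.0159] turn [ 0.0016  0.0009 -0.0075]
```

>>> arm_command --rows '[[[-0.09, -0.15, -0.016], [0, 0, -0.0075]], [[-0.175, -0.303, -0.016], [0, 0, -0.0075]], [[-0.175, -0.303, -0.016], [0, 0, -0.0075]], [[-0.175, -0.303, -0.016], [0, 0, -0.0075]]]'

```text
clock: 5.5
position: [530.8, 239.4, 211.4]
ee_rot: [0.956, -0.293, -0.001, 0.001]
contact_force: [0.3, 0.6, -0.3]
gripper_width: 34.3
grasp_force: 60.9
```

```bash
python3 - <<'E'
from h import *
im,d,i=snap('wrist','w3'); w=cloud(i,d); np.savez('w3.npz',im=im,d=d,w=w); print(arm.read_state()['position'])
for q in ['pointer_tip','red_mark','clamp_knob','slot_mouth']:
    for r in arm.spot_in('wrist',q)[:2]: print(q,round(r['score'],2),r['position'])
E
```

```text
[530.81399051 238.7831243  211.77419825]
red_mark 0.69 [311.2, 166.3]
clamp_knob 0.66 [314.8, 195.9]
slot_mouth 0.88 [316.0, 109.3]
```

View pics/w3.png

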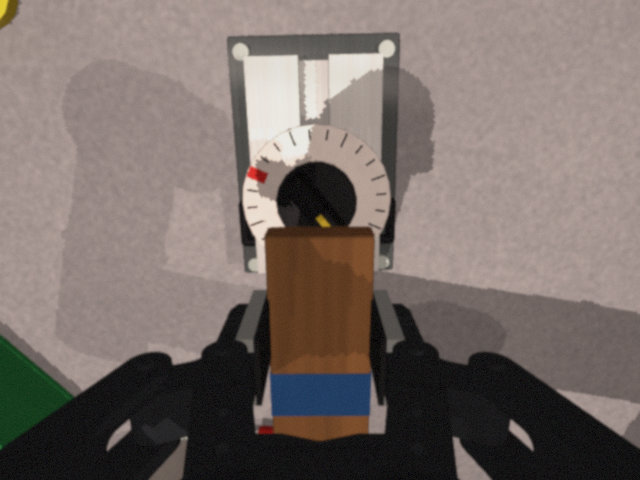

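```bash
python3 - <<'E'
from h import *
z=np.load('w3.npz'); im,w=z['im'],z['w']; i=arm.camera_info('wrist'); u,v=np.meshgrid(np.arange(640),np.arange(480))
hsv=cv2.cvtColor(im,cv2.COLOR_BGR2HSV)
def edge(rows,lo,hi,zc,pl):
    P=[]
    for r in rows:
        row=w[r,:,2]; c=[k for k in range(lo,hi) if abs(row[k]-zc)<4]
        if c: P.append([onz(i,c[0]-.5,r,zc)[:2],onz(i,c[-1]+.5,r,zc)[:2]])
    P=np.array(P)
    for k in (0,1):
        vx,vy,x,y=cv2.fitLine(P[:,k].astype(np.float32),cv2.DIST_HUBER,0,.01,.01).ravel(); a=np.degrees(np.arctan2(vy,vx))%180
        print(pl,k,'ang',round(a,2),'pt',x,y, 'resid',np.std((P[:,k]-[x,y])@[-vy,vx]))
    m=P.mean(1); vx,vy,x,y=cv2.fitLine(m.astype(np.float32),cv2.DIST_HUBER,0,.01,.01).ravel()
    print(pl,'centre line',round(np.degrees(np.arctan2(vy,vx))%180,2),x,y,'width',np.median(np.linalg.norm(P[:,0]-P[:,1],axis=1)))
edge(range(64,120),200,420,62,'block')
edge(range(45,120),200,420,12,'base')
# front edges
for zc,cols in((62,list(range(250,296))+list(range(334,380))),(12,range(232,396))):
    F=[]
    for c in cols:
        r=[k for k in range(20,120) if abs(w[k,c,2]-zc)<4]
        if r: F.append(onz(i,c,r[0]-.5,zc)[:2])
    F=np.array(F); vx,vy,x,y=cv2.fitLine(F.astype(np.float32),cv2.DIST_HUBER,0,.01,.01).ravel()
    print('front',zc,round(np.degrees(np.arctan2(vy,vx))%180,2),x,y)
# dial circle: outer boundary via height 63.5..68, rows<225
m=((w[...,2]>60)&(w[...,2]<110)&(v<225)).astype(np.uint8)
# dial outer edge by brightness around the sides
P=[]
for r in range(150,225):
    row=w[r,:,2]; c=np.where((row>61)&(row<70))[0]
    if len(c): P+= [onz(i,c[0]-.5,r,65)[:2],onz(i,c[-1]+.5,r,65)[:2]]
P=np.array(P)
from scipy.optimize import least_squares
s=least_squares(lambda q:np.hypot(*(P-q[:2]).T)-52,[538,235],loss='soft_l1').x; print('dial centre',s)
# knob disc (dark, z~73.5)
m=(hsv[...,2]<60)&(v<226)&(np.hypot(u-315,v-198)<60)
P=np.array([onz(i,a,b,73.5)[:2] for a,b in cv2.findContours(m.astype(np.uint8),0,1)[0][0][:,0] if b<222])
s=least_squares(lambda q:np.hypot(*(P-q[:2]).T)-28,[538,235],loss='soft_l1').x; print('knob centre',s)
red=(hsv[...,1]>150)&((hsv[...,0]<8)|(hsv[...,0]>172))&(np.hypot(u-257,v-175)<20)
print('red px',red.sum(),onz(i,u[red].mean(),v[red].mean(),65))
yel=(hsv[...,1]>150)&(abs(hsv[...,0].astype(int)-27)<8)&(np.hypot(u-322,v-220)<20)
print('yel',yel.sum(),u[yel].mean(),v[yel].mean(),onz(i,u[yel].mean(),v[yel].mean(),103.5))
E
```

```text
block 0 ang 146.88 pt 628.83746 233.24417 resid 0.1847323083566658
block 1 ang 146.77 pt 577.8155 158.03067 resid 0.1822517654458741
block centre line 146.86 603.31415 195.67564 width 90.83662799577877
base 0 ang 147.26 pt 643.07556 247.6768 resid 0.227782016878265
base 1 ang 147.06 pt 580.13495 133.29796 resid 0.22966850729420132
base centre line 147.09 610.6786 191.11426 width 130.25081626258807
front 62 57.03 621.9492 182.09557
front 12 56.98 639.146 171.96355
dial centre [543.65922699 234.4521862 ]
knob centre [541.96675619 235.62606328]
red px 172 [580.36586191 259.02601943  65.        ]
yel 137 322.3138686131387 220.1824817518248 [536.12027466 234.32778639 103.5       ]
```

```bash
python3 - <<'E'
from h import *
z=np.load('w3.npz'); im,w=z['im'],z['w']; i=arm.camera_info('wrist'); s=arm.read_state()
A=R.from_quat(s['ee_rot'])
hsv=cv2.cvtColor(im,cv2.COLOR_BGR2HSV)
for r in (245,260,275,330,345):
    m=np.where((hsv[r,200:440,1]>90))[0]+200
    print(r,m[0],m[-1],[np.round(A.inv().apply(w[r,c]-s['position']),1).tolist() for c in (m[0]+2,m[-1]-2,320)])
for r in (228,230,232,234,236,238,242): print(r,hsv[r,320],np.round(A.inv().apply(w[r,320]-s['position']),1))
print('yaw',np.degrees(np.arctan2(A.as_matrix()[1,1],A.as_matrix()[0,1]))%360, A.as_matrix()[2])
ex=np.array([np.cos(np.radians(146.95)),np.sin(np.radians(146.95)),0]); o=np.array([559.7,224,0])
go(o-ex*(93+90)+[0,0,211],236.95)
E
```

```text
245 266 373 [[29.8, -17.5, -11.9], [30.1, 15.8, -12.8], [29.8, -0.6, -11.8]]
260 266 373 [[24.8, -17.7, -12.3], [24.4, 16.2, -11.3], [24.9, -0.6, -12.7]]
275 267 373 [[19.5, -17.5, -12.4], [19.1, 16.4, -11.3], [18.9, -0.6, -10.9]]
330 264 408 [[4.1, -18.0, -21.1], [6.3, 26.1, -25.1], [-1.4, -0.6, -11.4]]
345 228 417 [[13.0, -24.3, -44.6], [13.1, 24.1, -44.8], [-7.2, -0.6, -11.6]]
228 [ 11 167  58] [33.  -0.6 -2.9]
230 [ 11 176  58] [32.8 -0.6 -4.7]
232 [ 13 156  62] [32.2 -0.6 -5.2]
234 [ 11 170  63] [32.7 -0.6 -9. ]
236 [ 12 172  80] [ 32.9  -0.6 -11.9]
238 [ 13 165 102] [ 32.   -0.6 -11.4]
242 [ 13 167 116] [ 30.9  -0.6 -12. ]
yaw 235.80955137782425 [-2.41239392e-04  5.79833896e-04 -9.99999803e-01]
t 5.75 pos [531.4 238.9 213.1] shift [ 0.859  -0.0291  0.008 ] turn [ 0.0002  0.0001 -0.0063]
```

```bash
python3 - <<'E'
from h import *
w=np.load('w3.npz')['w']; print('block top',np.nanmedian(w[65:110,250:290,2]),np.nanmedian(w[65:110,340,2]),'base',np.nanmedian(w[40:47,300:350,2]),'table',np.nanmedian(w[20:120,450:600,2]))
ex=np.array([np.cos(np.radians(146.95)),np.sin(np.radians(146.95)),0]); o=np.array([559.2,223.3,0])
go(o-ex*(93+100)+[0,0,211],236.95)
E
```

```text
block top 62.745385385874755 62.75658885697004 base 12.738039237648422 table 0.6308295662003047
t 5.75 pos [531.4 238.9 213.1] shift [ 0.899  -0.0265  0.008 ] turn [ 0.0002  0.0001 -0.0063]
```

>>> arm_command --rows '[[[0.18, -0.005, 0], [0, 0, -0.0063]], [[0.36, -0.01, 0], [0, 0, -0.0063]], [[0.54, -0.015, 0], [0, 0, -0.0063]], [[0.72, -0.02, 0], [0, 0, -0.0063]], [[0.9, -0.0265, 0.008], [0, 0, -0.0063]]]'

```text
clock: 6.25
position: [722.9, 117.6, 211.7]
ee_rot: [0.959, -0.284, 0.0, -0.0]
contact_force: [1.1, 1.0, 0.6]
gripper_width: 34.3
grasp_force: 60.9
```

>>> arm_command --rows '[[[0, 0, 0.15], [0, 0, 0]], [[0, 0, 0.3], [0, 0, 0]], [[0, 0, 0.45], [0, 0, 0]], [[0, 0, 0.55], [0, 0, 0]], [[0, 0, 0.55], [0, 0, 0]]]'

```text
clock: 6.75
position: [718.3, 117.8, 68.3]
ee_rot: [0.959, -0.285, -0.004, 0.003]
contact_force: [-1.6, -0.8, -1.6]
gripper_width: 34.3
grasp_force: 60.9
```

```bash
python3 - <<'E'
from h import *
ex=np.array([np.cos(np.radians(146.95)),np.sin(np.radians(146.95)),0]); o=np.array([559.2,223.3,0])
for k in range(3):
    s=arm.read_state(); p=s['position']-o; print('along',p@ex,'lat',p@[ -ex[1],ex[0],0],'z',p[2]); snap('wrist')
go(o-ex*(93+85)+[0,0,34],236.95)
E
```

```text
along -190.902175561652 lat 1.6427753346854104 z 68.32929998001505
along -192.35924962681668 lat 0.01998357997298683 z 71.74005214581692
along -193.35918803609962 lat -1.3626553211359038 z 74.25475071799728
t 6.9 pos [722.8 119.5  75.7] shift [-0.0636  0.0091  0.1667] turn [-0.0007 -0.0008  0.0006]
```

>>> arm_command --rows '[[[0, 0.006, 0.1], [0, 0, 0]], [[0, 0.006, 0.165], [0, 0, 0]], [[0, 0.006, 0.165], [0, 0, 0]], [[0, 0.006, 0.165], [0, 0, 0]], [[0, 0.006, 0.165], [0, 0, 0]]]'

```text
clock: 7.4
position: [721.8, 118.7, 34.1]
ee_rot: [0.959, -0.283, 0.001, -0.001]
contact_force: [-0.1, 0.2, -0.6]
gripper_width: 34.4
grasp_force: 60.9
```

```bash
cat >> h.py <<'E'
ex=np.array([np.cos(np.radians(146.95)),np.sin(np.radians(146.95)),0]); o=np.array([559.2,223.3,0]); ey=np.array([-ex[1],ex[0],0])
def fx(n=4):
    for k in range(n):
        s=arm.read_state(); p=s['position']-o; A=R.from_quat(s['ee_rot']).as_matrix()
        print('t %.2f along %.1f lat(tool y) %.1f z %.1f yaw %.2f'%(s['clock'],p@ex,-(p@-ey),p[2],np.degrees(np.arctan2(A[1,1],A[0,1]))%360),'F along/lat/z',np.round([s['contact_force']@ex,s['contact_force']@ey,s['contact_force'][2]],1),'grip',round(s['gripper_width'],1))
        if k<n-1: snap('wrist')
E
python3 - <<'E'
from h import *
fx()
E
```

```text
t 7.40 along -193.3 lat(tool y) -1.0 z 34.1 yaw 237.08 F along/lat/z [ 0.2 -0.1 -0.6] grip 34.4
t 7.45 along -193.2 lat(tool y) -0.9 z 34.0 yaw 237.07 F along/lat/z [ 0.4 -0.3 -0.8] grip 34.6
t 7.50 along -193.1 lat(tool y) -0.9 z 33.8 yaw 237.06 F along/lat/z [ 0.1  0.3 -0.7] grip 34.4
t 7.55 along -193.0 lat(tool y) -0.8 z 33.6 yaw 237.06 F along/lat/z [-0.6  0.8 -0.9] grip 34.3
```

>>> arm_command --rows '[[[-0.05, 0.003, 0], [0, 0, 0]], [[-0.1, 0.003, 0], [0, 0, 0]], [[-0.15, 0.003, 0], [0, 0, 0]], [[-0.2, 0.003, 0], [0, 0, 0]], [[-0.2, 0.003, 0], [0, 0, 0]]]'

```text
clock: 8.05
position: [676.6, 146.4, 32.7]
ee_rot: [0.959, -0.283, -0.0, 0.0]
contact_force: [0.3, -0.2, -0.6]
gripper_width: 34.0
grasp_force: 60.9
```

```bash
python3 - <<'E'
from h import *
fx(2)
E
```

```text
t 8.05 along -140.4 lat(tool y) 0.4 z 32.7 yaw 237.17 F along/lat/z [-0.3  0.  -0.6] grip 34.0
t 8.10 along -141.5 lat(tool y) 0.2 z 32.8 yaw 237.15 F along/lat/z [ 0.2 -0.6 -1.1] grip 34.4
```

>>> arm_command --rows '[[[-0.04, 0, -0.004], [0, 0, 0.001]], [[-0.08, 0, -0.004], [0, 0, 0.001]], [[-0.12, 0, -0.004], [0, 0, 0.001]], [[-0.16, 0, -0.004], [0, 0, 0.001]], [[-0.16, 0, -0.004], [0, 0, 0.001]]]'

```text
clock: 8.6
position: [643.5, 167.6, 33.5]
ee_rot: [0.959, -0.285, -0.0, 0.0]
contact_force: [-0.2, 0.2, -0.7]
gripper_width: 34.2
grasp_force: 60.9
```

```bash
python3 - <<'E'
from h import *
fx(2)
E
```

```text
t 8.60 along -101.1 lat(tool y) 0.7 z 33.5 yaw 236.94 F along/lat/z [ 0.2 -0.  -0.7] grip 34.2
t 8.65 along -101.9 lat(tool y) 0.5 z 33.6 yaw 236.93 F along/lat/z [-0.4  0.7 -1.1] grip 34.3
```

Smooth so far. Expected home is at about -93, so I press slowly from here.

>>> arm_command --rows '[[[-0.012, 0, 0], [0, 0, 0]], [[-0.024, 0, 0], [0, 0, 0]], [[-0.032, 0, 0], [0, 0, 0]], [[-0.038, 0, 0], [0, 0, 0]], [[-0.038, 0, 0], [0, 0, 0]]]'

```text
clock: 9.15
position: [636.8, 171.9, 33.4]
ee_rot: [0.958, -0.285, -0.0, 0.0]
contact_force: [0.2, 0.6, -0.6]
gripper_width: 34.4
grasp_force: 60.9
```

```bash
python3 - <<'E'
from h import *
fx(2)
E
```

```text
t 9.15 along -93.0 lat(tool y) 0.8 z 33.4 yaw 236.87 F along/lat/z [ 0.1 -0.6 -0.6] grip 34.4
t 9.20 along -93.1 lat(tool y) 0.7 z 33.4 yaw 236.87 F along/lat/z [ 0.9  0.2 -0.3] grip 34.4
```

>>> arm_command --rows '[[[-0.006, 0, 0], [0, 0, 0]], [[-0.012, 0, 0], [0, 0, 0]], [[-0.012, 0, 0], [0, 0, 0]], [[-0.012, 0, 0], [0, 0, 0]]]'

```text
clock: 9.6
position: [634.4, 173.6, 33.5]
ee_rot: [0.958, -0.285, 0.0, -0.0]
contact_force: [-0.2, -0.6, -0.5]
gripper_width: 34.2
grasp_force: 60.9
```

```bash
python3 - <<'E'
from h import *
fx(2)
E
```

```text
t 9.60 along -90.1 lat(tool y) 0.7 z 33.5 yaw 236.87 F along/lat/z [-0.1  0.6 -0.5] grip 34.2
t 9.65 along -90.1 lat(tool y) 0.7 z 33.5 yaw 236.86 F along/lat/z [-0.9  1.1 -1. ] grip 34.8
```

>>> arm_command --rows '[[[-0.006, 0, 0], [0, 0, 0]], [[-0.006, 0, 0], [0, 0, 0]], [[-0.006, 0, 0], [0, 0, 0]]]'

```text
clock: 9.95
position: [634.3, 173.7, 33.8]
ee_rot: [0.959, -0.285, 0.001, -0.0]
contact_force: [3.6, -4.0, -1.0]
gripper_width: 34.5
grasp_force: 60.9
```

>>> arm_command --rows '[[[-0.006, 0, 0], [0, 0, 0]], [[-0.006, 0, 0], [0, 0, 0]], [[-0.006, 0, 0], [0, 0, 0]]]'

```text
clock: 10.25
position: [634.4, 173.8, 34.2]
ee_rot: [0.959, -0.285, 0.002, -0.0]
contact_force: [7.7, -6.8, -2.2]
gripper_width: 34.6
grasp_force: 60.8
```

```bash
python3 - <<'E'
from h import *
fx(2)
im,d,i=snap('wrist','w4'); w=cloud(i,d); A=R.from_quat(arm.read_state()['ee_rot'])
im2,d2,i2=snap('scene'); c=proj(i2,[640,165,60]).astype(int); print(c)
cv2.imwrite('pics/w4s.png',np.vstack([cv2.resize(im[200:480,120:520],None,fx=1.2,fy=1.2),cv2.resize(im2[c[1]-50:c[1]+50,c[0]-70:c[0]+100],(480,255),interpolation=2)]))
E
```

```text
t 10.25 along -90.0 lat(tool y) 0.5 z 34.2 yaw 236.89 F along/lat/z [-10.2   1.5  -2.2] grip 34.6
t 10.30 along -90.0 lat(tool y) 0.5 z 34.2 yaw 236.89 F along/lat/z [-9.7  1.7 -1.4] grip 34.4
[398 254]
```

View pics/w4s.png

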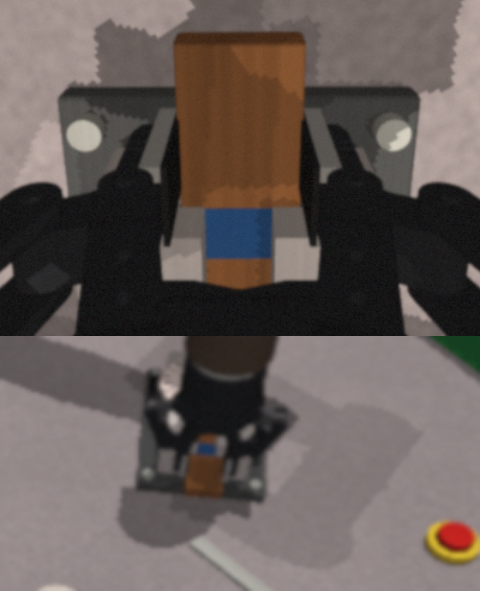

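The contact force is 10 N, motion has stopped, and the blue band's edge sits at the mouth, so the coupon is home. Release, lift and view the knob from above.

>>> arm_command --rows '[[[0.004, 0, 0.003], [0, 0, 0]], [[0.006, 0, 0.003], [0, 0, 0]], [[0.006, 0, 0.003], [0, 0, 0]], [[0.006, 0, 0.003], [0, 0, 0]], [[0.006, 0, 0.003], [0, 0, 0]]]' --grip 0.75

```text
clock: 10.9
position: [632.9, 174.7, 32.7]
ee_rot: [0.959, -0.285, -0.0, -0.0]
contact_force: [-0.4, 0.6, -0.4]
gripper_width: 64.1
grasp_force: 0.0
```

>>> arm_command --rows '[[[0, 0, -0.05], [0, 0, 0]], [[0, 0, -0.2], [0, 0, 0]], [[0, 0, -0.4], [0, 0, 0]], [[0, 0, -0.6], [0, 0, 0]], [[0, 0, -0.72], [0, 0, 0]]]'

```text
clock: 11.4
position: [634.5, 174.8, 219.1]
ee_rot: [0.959, -0.285, 0.003, -0.002]
contact_force: [-0.1, 0.5, 0.4]
gripper_width: 63.7
grasp_force: 0.0
```

>>> arm_command --rows '[[[-0.16, 0, 0], [0, 0, 0]], [[-0.32, 0, 0], [0, 0, 0]], [[-0.48, 0, 0], [0, 0, 0]], [[-0.48, 0, 0], [0, 0, 0]], [[-0.48, 0, 0], [0, 0, 0]]]'

```text
clock: 11.9
position: [532.2, 240.7, 214.2]
ee_rot: [0.959, -0.284, 0.001, -0.001]
contact_force: [0.0, 0.3, -0.2]
gripper_width: 64.0
grasp_force: 0.0
```

```bash
python3 - <<'E'
from h import *
fx(1)
im,d,i=snap('wrist','w5'); w=cloud(i,d); np.savez('w5.npz',im=im,d=d,w=w,E=np.array(i['extrinsics']))
E
```

```text
t 11.90 along 32.2 lat(tool y) 0.2 z 214.2 yaw 236.99 F along/lat/z [ 0.1 -0.3 -0.2] grip 64.0
```

View pics/w5.png

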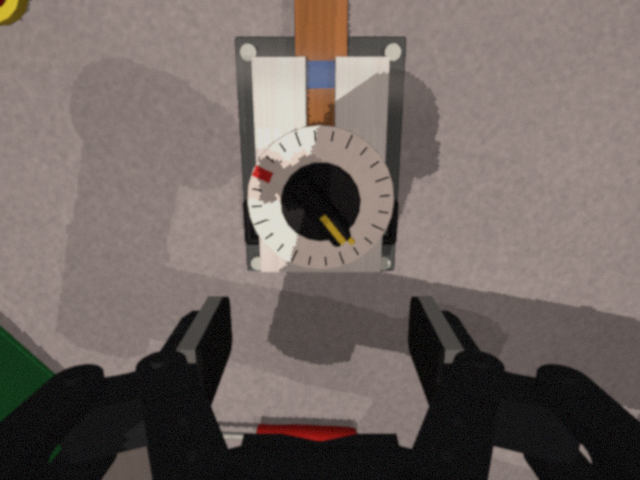

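The coupon is seated with its band at the mouth (320,72). The pointer tip is at (352,243) and the red mark at (262,174), roughly 160° clockwise. I compute the angles next.

```bash
cat >> h.py <<'E'
def dial(f):
    z=np.load(f); im,w=z['im'],z['w']; i=dict(arm.camera_info('wrist')); i['extrinsics']=z['E']
    u,v=np.meshgrid(np.arange(640),np.arange(480)); hsv=cv2.cvtColor(im,cv2.COLOR_BGR2HSV).astype(int)
    from scipy.optimize import least_squares
    c0=proj(i,[542.9,234.9,65]); near=np.hypot(u-c0[0],v-c0[1])<85
    # knob centre from the dial rim (height step)
    P=[]
    for a in np.radians(np.arange(0,360,3)):
        k=[(c0[0]+r*np.cos(a),c0[1]+r*np.sin(a)) for r in np.arange(85,50,-.5)]
        for x,y in k:
            if 0<=int(y)<480 and 62.5+.7<w[int(round(y)),int(round(x)),2]<69: P.append(onz(i,x,y,65)[:2]); break
    P=np.array(P); c=least_squares(lambda q:np.hypot(*(P-q[:2]).T)-52,[543,235],loss='soft_l1').x
    S=hsv[...,1]>120
    red=near&S&((hsv[...,0]<8)|(hsv[...,0]>172)); yel=near&S&(abs(hsv[...,0]-27)<9)
    pr=np.array([onz(i,a,b,65)[:2] for a,b in zip(u[red],v[red])])
    ang=lambda p:np.degrees(np.arctan2(*(p-c)[...,::-1].T))
    # yellow: the pointer at z 69 (r 28..38), the line on the bar at 103.5
    zy=w[v[yel],u[yel],2]
    lo=np.array([onz(i,a,b,69)[:2] for a,b,q in zip(u[yel],v[yel],zy) if q<80])
    hi=np.array([onz(i,a,b,103.5)[:2] for a,b,q in zip(u[yel],v[yel],zy) if q>95])
    print('centre',c,'n',len(P)); print('red',len(pr),ang(pr.mean(0)),np.hypot(*(pr.mean(0)-c)))
    for n,p in(('pointer',lo),('bar line',hi)):
        if len(p)>4:
            vx,vy,x,y=cv2.fitLine(p.astype(np.float32),2,0,.01,.01).ravel(); print(n,len(p),'ang about centre',ang(p.mean(0)),'line dir',np.degrees(np.arctan2(vy,vx))%180,'mean',p.mean(0),'maxr',np.hypot(*(p-c).T).max())
E
python3 - <<'E'
from h import *
dial('w5.npz'); fx(3)
print(arm.read_state()['joints'])
E
```

```text
centre [542.04119137 235.13019341] n 120
red 282 32.39143765555206 31.956331040832648
pointer 65 ang about centre -161.78199629027142 line dir 1.9019182 mean [523.1712479  228.91950064] maxr 53.70152977670242
bar line 382 ang about centre -176.24594764628108 line dir 5.120003 mean [530.77510181 234.39097464] maxr 24.903102364323114
t 11.95 along 31.4 lat(tool y) 0.2 z 213.8 yaw 236.91 F along/lat/z [ 0.1 -0.1  0.4] grip 64.0
t 12.00 along 30.9 lat(tool y) 0.3 z 213.3 yaw 236.85 F along/lat/z [-0.1  0.2 -0.2] grip 64.0
t 12.05 along 30.6 lat(tool y) 0.4 z 213.0 yaw 236.82 F along/lat/z [-0.2 -0.3 -0.8] grip 64.1
[ 6.99298798e-01  3.29547279e-01 -1.22944573e-01  2.19761905e-04
 -1.11769260e+00  2.92286949e-01]
```

```bash
python3 - <<'E'
s=open('h.py').read()
s=s.replace("    ang=lambda p","    pr=pr[(abs(np.hypot(*(pr-c).T)-44)<10)&((pr-c)@ex[:2]>-28)]\n    ang=lambda p").replace("    for n,p in((","    lo=lo[(abs(np.hypot(*(lo-c).T)-34)<6)] if len(lo) else lo\n    for n,p in((").replace("(hsv[...,0]<8)","(hsv[...,0]<6)").replace("near&S&((","near&(hsv[...,1]>150)&((")
open('h.py','w').write(s)
E
python3 - <<'E'
from h import *
dial('w5.npz')
z=np.load('w5.npz'); h=cv2.cvtColor(z['im'],cv2.COLOR_BGR2HSV)
for p in [(262,174),(258,172),(268,177),(345,236),(350,242),(330,222)]: print(p,h[p[1],p[0]],z['w'][p[1],p[0]].round(1))
E
```

```text
centre [542.04119137 235.13019341] n 120
red 169 32.57878954530341 44.28279149600377
pointer 35 ang about centre -175.60121988487438 line dir 179.81766 mean [505.43306317 232.3141355 ] maxr 39.14494185976049
bar line 382 ang about centre -176.24594764628108 line dir 5.120003 mean [530.77510181 234.39097464] maxr 24.903102364323114
(262, 174) [  1 209 117] [579.3 258.9  66.1]
(258, 172) [  1 203 171] [582.  260.6  65.3]
(268, 177) [179 208 115] [575.4 256.6  66.4]
(345, 236) [26 66 31] [520.6 230.1 103.7]
(350, 242) [ 23 178 162] [506.  233.   72.8]
(330, 222) [ 22 197 137] [533.6 233.1 104.1]
```

```bash
python3 - <<'E'
from h import *
go([541.6,234.7,130],274.7)
E
```

```text
t 12.05 pos [533.3 239.6 213. ] shift [ 0.0386 -0.0015  0.3321] turn [-1.000e-04 -2.000e-04 -2.104e-01]
```

>>> arm_command --rows '[[[0.039, -0.0015, 0.08], [0, 0, -0.045]], [[0.039, -0.0015, 0.16], [0, 0, -0.09]], [[0.039, -0.0015, 0.24], [0, 0, -0.135]], [[0.039, -0.0015, 0.33], [0, 0, -0.18]], [[0.039, -0.0015, 0.33], [0, 0, -0.21]]]'

```text
clock: 12.55
position: [539.8, 232.9, 126.2]
ee_rot: [0.999, 0.042, -0.003, 0.002]
contact_force: [-0.6, -0.6, -0.3]
gripper_width: 63.9
grasp_force: 0.0
```

>>> arm_command --rows '[[[0, 0, 0], [0, 0, 0]], [[0, 0, 0], [0, 0, 0]], [[0, 0, 0], [0, 0, 0]]]'

```text
clock: 12.85
position: [541.7, 234.9, 130.7]
ee_rot: [0.999, 0.04, 0.001, -0.0]
contact_force: [0.5, -0.5, -0.7]
gripper_width: 63.9
grasp_force: 0.0
```

```bash
python3 - <<'E'
from h import *
fx(2)
go([541.6,234.7,79],274.7)
E
```

```text
t 12.85 along 21.0 lat(tool y) -0.2 z 130.7 yaw 274.55 F along/lat/z [-0.7  0.2 -0.7] grip 63.9
t 12.90 along 21.2 lat(tool y) -0.1 z 130.7 yaw 274.58 F along/lat/z [ 0.3  0.  -1. ] grip 64.4
t 12.9 pos [541.5 235.  130.7] shift [2.000e-04 1.200e-03 2.069e-01] turn [-0.0002 -0.0003 -0.0007]
```

>>> arm_command --rows '[[[0, 0.001, 0.08], [0, 0, 0]], [[0, 0.001, 0.16], [0, 0, 0]], [[0, 0.001, 0.205], [0, 0, 0]], [[0, 0.001, 0.205], [0, 0, 0]], [[0, 0.001, 0.205], [0, 0, 0]]]'

```text
clock: 13.4
position: [541.5, 235.0, 79.5]
ee_rot: [0.999, 0.041, 0.0, -0.0]
contact_force: [0.8, 1.1, 0.1]
gripper_width: 63.8
grasp_force: 0.0
```

>>> arm_command --rows '[[[0, 0, 0], [0, 0, 0]], [[0, 0, 0], [0, 0, 0]], [[0, 0, 0], [0, 0, 0]], [[0, 0, 0], [0, 0, 0]], [[0, 0, 0], [0, 0, 0]]]' --grip 0

```text
clock: 13.9
position: [541.2, 235.0, 79.6]
ee_rot: [0.999, 0.041, 0.0, -0.0]
contact_force: [-1.1, 0.8, 4.6]
gripper_width: 12.8
grasp_force: 59.6
```

```bash
python3 - <<'E'
from h import *
fx(3); print(arm.read_state()['wrist_torque'],arm.read_state()['contact_force'])
go([541.6,234.7,79],274.7)
E
```

```text
t 13.90 along 21.5 lat(tool y) 0.0 z 79.6 yaw 274.68 F along/lat/z [ 1.3 -0.1  4.6] grip 12.8
t 13.95 along 21.5 lat(tool y) -0.0 z 79.7 yaw 274.68 F along/lat/z [1.4 0.8 4. ] grip 13.1
t 14.00 along 21.5 lat(tool y) 0.0 z 79.6 yaw 274.68 F along/lat/z [3.3 0.2 4.2] grip 12.8
[ 0.20096683  0.54275492 -0.00524125] [-2.82792944  1.64724452  4.15847161]
t 14.0 pos [541.2 235.   79.6] shift [0.0015 0.0013 0.0026] turn [-0.0001 -0.0003 -0.0001]
```

>>> arm_command --rows '[[[0, 0, -0.003], [0, 0, 0.02]], [[0, 0, -0.003], [0, 0, 0.06]], [[0, 0, -0.003], [0, 0, 0.1]], [[0, 0, -0.003], [0, 0, 0.14]], [[0, 0, -0.003], [0, 0, 0.18]]]'

```text
clock: 14.5
position: [541.2, 234.8, 79.7]
ee_rot: [0.97, -0.242, 0.0, -0.0]
contact_force: [0.1, 0.8, 1.8]
gripper_width: 12.9
grasp_force: 59.5
```

```bash
python3 - <<'E'
from h import *
fx(2); print(arm.read_state()['wrist_torque'])
E
```

```text
t 14.50 along 21.4 lat(tool y) 0.2 z 79.7 yaw 242.00 F along/lat/z [ 0.3 -0.7  1.8] grip 12.9
t 14.55 along 21.4 lat(tool y) 0.2 z 79.7 yaw 241.80 F along/lat/z [ 0.2 -0.8  2. ] grip 12.6
[ 0.13034725  0.10506606 -0.05043641]
```

>>> arm_command --rows '[[[0, 0, 0], [0, 0, 0.04]], [[0, 0, 0], [0, 0, 0.08]], [[0, 0, 0], [0, 0, 0.12]], [[0, 0, 0], [0, 0, 0.16]], [[0, 0, 0], [0, 0, 0.2]]]'

```text
clock: 15.05
position: [541.0, 234.7, 79.7]
ee_rot: [0.849, -0.529, 0.0, -0.0]
contact_force: [-1.4, 1.4, 2.0]
gripper_width: 12.7
grasp_force: 59.6
```

>>> arm_command --rows '[[[0, 0, 0], [0, 0, 0.04]], [[0, 0, 0], [0, 0, 0.08]], [[0, 0, 0], [0, 0, 0.12]], [[0, 0, 0], [0, 0, 0.16]], [[0, 0, 0], [0, 0, 0.2]]]'

```text
clock: 15.55
position: [540.8, 234.7, 79.7]
ee_rot: [-0.644, 0.765, 0.0, -0.0]
contact_force: [-1.2, 1.2, 3.3]
gripper_width: 12.7
grasp_force: 59.6
```

>>> arm_command --rows '[[[0, 0, 0], [0, 0, 0.04]], [[0, 0, 0], [0, 0, 0.08]], [[0, 0, 0], [0, 0, 0.12]], [[0, 0, 0], [0, 0, 0.16]], [[0, 0, 0], [0, 0, 0.2]]]'

```text
clock: 16.05
position: [540.7, 234.8, 79.7]
ee_rot: [-0.376, 0.927, 0.0, -0.0]
contact_force: [-2.6, 1.9, 2.1]
gripper_width: 12.7
grasp_force: 59.7
```

>>> arm_command --rows '[[[0, 0, 0], [0, 0, 0]], [[0, 0, 0], [0, 0, 0]]]'

```text
clock: 16.25
position: [540.7, 234.8, 79.7]
ee_rot: [-0.378, 0.926, 0.0, -0.0]
contact_force: [-3.1, 1.0, 2.3]
gripper_width: 12.9
grasp_force: 59.7
```

```bash
python3 - <<'E'
from h import *
fx(2); s=arm.read_state();print(s['wrist_torque'],s['joints'][5])
go([541.2,234.8,79.7],122.6)
im,d,i=snap('wrist','w6'); w=cloud(i,d); np.savez('w6.npz',im=im,d=d,w=w,E=np.array(i['extrinsics'])); dial('w6.npz')
E
```

```text
t 16.25 along 21.8 lat(tool y) 0.5 z 79.7 yaw 134.46 F along/lat/z [3.2 0.9 2.3] grip 12.9
t 16.30 along 21.8 lat(tool y) 0.5 z 79.7 yaw 134.44 F along/lat/z [2.7 0.  3.7] grip 12.9
[0.39191963 0.81187822 0.00170841] -1.4788904363506292
t 16.3 pos [540.7 234.8  79.7] shift [-0.0016 -0.0013 -0.0001] turn [ 0.0001 -0.0001  0.0658]
centre [556.90553112 249.65569814] n 82
red 7 -138.98141557391384 36.75600493730827
bar line 488 ang about centre -138.21943813695114 line dir 46.647415 mean [546.26956543 240.15253826] maxr 48.79702489072344
```

View pics/w6.png

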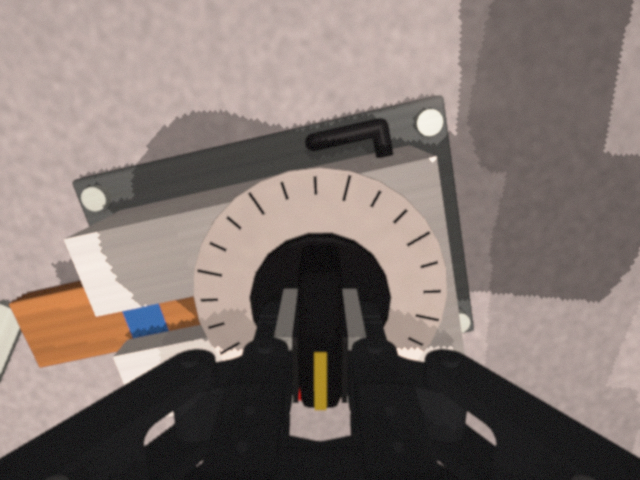

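The bar is firmly held between the fingers with its yellow line at (320,380), pointing at about 44.4° in the world. The red mark is at 32.6°, so I turn the remaining 11.8°.

>>> arm_command --rows '[[[0, 0, 0], [0, 0, 0.03]], [[0, 0, 0], [0, 0, 0.06]], [[0, 0, 0], [0, 0, 0.0655]], [[0, 0, 0], [0, 0, 0.0655]], [[0, 0, 0], [0, 0, 0.0655]]]'

```text
clock: 16.85
position: [540.7, 234.8, 79.7]
ee_rot: [-0.28, 0.96, 0.0, -0.0]
contact_force: [-3.8, 2.1, 3.9]
gripper_width: 13.0
grasp_force: 59.8
```

```bash
python3 - <<'E'
from h import *
fx(3)
E
```

```text
t 16.85 along 21.8 lat(tool y) 0.5 z 79.7 yaw 122.57 F along/lat/z [4.3 0.3 3.9] grip 13.0
t 16.90 along 21.8 lat(tool y) 0.5 z 79.7 yaw 122.56 F along/lat/z [4.4 0.7 4.9] grip 13.2
t 16.95 along 21.8 lat(tool y) 0.5 z 79.6 yaw 122.55 F along/lat/z [4.9 0.3 4.2] grip 12.9
```

>>> arm_command --rows '[[[0, 0, 0], [0, 0, 0]], [[0, 0, 0], [0, 0, 0]], [[0, 0, 0], [0, 0, 0]], [[0, 0, 0], [0, 0, 0]]]' --grip 0.75

```text
clock: 17.35
position: [541.3, 234.5, 79.5]
ee_rot: [-0.28, 0.96, -0.0, 0.0]
contact_force: [0.7, -0.0, -0.3]
gripper_width: 63.7
grasp_force: 0.0
```

>>> arm_command --rows '[[[0, 0, -0.05], [0, 0, 0]], [[0, 0, -0.2], [0, 0, 0]], [[0, 0, -0.4], [0, 0, 0]], [[0, 0, -0.53], [0, 0, 0]], [[0, 0, -0.53], [0, 0, 0]]]'

```text
clock: 17.85
position: [544.0, 236.2, 219.7]
ee_rot: [-0.28, 0.96, 0.002, 0.007]
contact_force: [0.7, 0.0, 0.6]
gripper_width: 64.0
grasp_force: 0.0
```

```bash
python3 - <<'E'
from h import *
go([531,238.9,213],236.8)
E
```

```text
t 17.85 pos [544.  236.2 219.7] shift [0.0384 0.0369 0.0261] turn [-0.0045  0.0026 -0.6348]
```

>>> arm_command --rows '[[[0.08, 0, 0], [0, 0, 0]], [[-0.08, 0, 0], [0, 0, 0]], [[-0.08, 0, 0], [0, 0, 0]], [[-0.08, 0, 0], [0, 0, 0]], [[-0.08, 0, 0], [0, 0, 0]]]'

```text
clock: 18.35
position: [557.8, 245.4, 212.4]
ee_rot: [-0.28, 0.96, 0.0, 0.0]
contact_force: [-0.7, 0.6, 1.2]
gripper_width: 64.1
grasp_force: 0.0
```

```bash
python3 - <<'E'
from h import *
im,d,i=snap('wrist','w7'); w=cloud(i,d); np.savez('w7.npz',im=im,d=d,w=w,E=np.array(i['extrinsics'])); dial('w7.npz')
im2,d2,i2=snap('scene'); c=proj(i2,[580,205,60]).astype(int)
h=cv2.resize(im2[c[1]-45:c[1]+45,c[0]-60:c[0]+60],(320,240),interpolation=2)
cv2.imwrite('pics/w7v.png',np.hstack([cv2.resize(im[:400,100:540],(660,600)),cv2.copyMakeBorder(h,0,360,0,0,0)])[:, :800])
E
```

```text
centre [541.46764146 235.06229451] n 120
red 129 31.743754372443703 46.02976309384944
pointer 25 ang about centre 32.85212024470917 line dir 95.93501 mean [572.49871218 255.10043018] maxr 38.41038352560459
bar line 368 ang about centre 34.00701756949184 line dir 33.064526 mean [551.3513296 241.7306878] maxr 24.129375581947595
```

View pics/w7v.png

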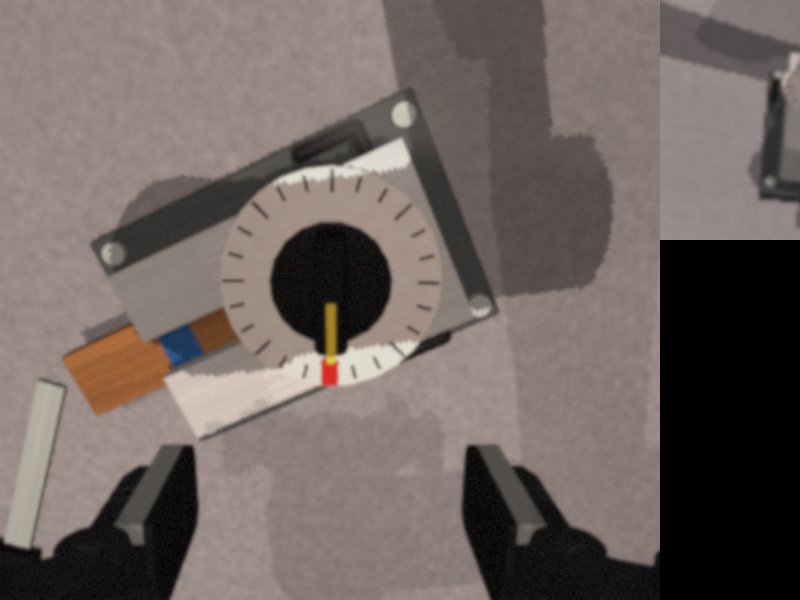

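```bash
python3 - <<'E'
from h import *
z=np.load('w7.npz'); w=z['w']; h=cv2.cvtColor(z['im'],cv2.COLOR_BGR2HSV)
m=(h[...,1]>110)&(w[...,2]>35)&(w[...,2]<52); a=(w[m]-o)@ex; l=(w[m]-o)@ey; k=a<-82
print('coupon outer end along',np.percentile(a,[.5,1,2]),'z',np.median(w[m][k,2]),'lat',l[k].min(),l[k].max(),'angle',cv2.minAreaRect(w[m][k,:2].astype(np.float32)))
b=(w[...,2]>60)&(w[...,2]<64.5); a2=(w[b]-o)@ex; print('block front',np.percentile(a2,[.2,.5,1]))
E
```

```text
coupon outer end along [-122.84723073 -122.36113182 -121.55133552] z 44.85960025312312 lat -17.821803000071277 18.156394623723664 angle ((645.2070922851562, 167.2222442626953), (35.931636810302734, 41.49925231933594), 57.513267517089844)
block front [-73.59090335 -73.26013457 -72.93797368]
```

The pointer sits on the middle of the red mark (crop 331,340 and 330,372). The coupon lies flat on the slot floor with about 50 mm standing out, and the arm is clear.

```bash
python3 -c "
from bench import arm
print(arm.job_done())"
```

```text
the job is handed in; nothing more can be done
None
```

I slid the coupon home against the stop, turned the knob clockwise until its pointer was within about 1° of the middle of the red mark, let go, and handed the job in at about 18.5 s of the 64 s allowed; the hand-in gave no verdict.

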